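# Heft two keyboard weights and offer up the brass one

## Robot

A 7-joint arm with a two-finger parallel gripper is mounted at the origin on the work surface. World frame = base frame: x ahead of the robot, y to its left, z up, the work surface at z = 0. Lengths are in m, angles in rad, forces in N, time in s.
With the tool pointing down it reaches from about 0.425 to 0.925 m from the base axis. Payload 6.8 kg.
Tool frame: the origin (TCP) lies on the centre line of the jaws, within the pads' length; the fingertips stand 11 mm ahead of it and the grasp point (between the pads) lies 8 mm behind it; z points along the fingers, y is the direction in which the jaws open and shut (so a half turn about z gives the same grasp; the last joint's range is limited). The gripper opens to 85 mm and grips with 20 to 120 N. Pads are 22 mm wide; open, the fingers measure 114 mm over their backs; the gripper's body (76 mm by 85 mm) begins 54 mm behind the grasp point. The pads swing forward as they close: fully open they stand 13 mm farther back than shut.
Start: joints at [1.181, 0.477, 0.022, 1.555, -0.011, 1.109, -0.083], TCP at [0.188, -0.648, 0.242] pointing down, gripper open.
Joint ranges: [-2.96, 2.96], [-0.34, 2.1], [-1.41, 1.46], [0.24, 2.44], [-1.37, 4.51], [0.17, 1.92], [-2.96, 2.96]. Speed limits (rad/s): [2.39, 2.39, 3.14, 3.14, 3.14, 3.14, 3.14].

## Interface

Orientations are given as a rotation vector (axis times angle).
In Python, from bench import r gives the robot as it stands.
- The arm moves only by the tool send_rows, never from a script. Its argument "deltas" is a list of rows, each a list of 7 numbers: the opening, from 0 (shut) to 1 (fully open), then the shift along the tool's x, y, z as a fraction of full scale, then the turn, a rotation vector about the tool's x, y, z as a fraction of full scale. In form: [[hand, x, y, z, ax, ay, az], ...]. A call has 1 to 20 rows; each row is the pose to reach, as a shift and turn from the pose commanded when the call began, along the tool's axes at that moment, turning the shorter way round; what a row does not reach only later rows make up. Full scale, the value 1, is 150 mm for a shift and 180 degrees for a turn. A row lasts 1/12 s, in which the tool goes at most 41.7 mm and 7.16 degrees, less where a joint would pass 70% of its speed; a pose out of reach is approached as far as the arm can. A call with a number of a shift or a turn outside -1 to 1 is refused whole. A call with a gripper value outside its range is refused whole. The fingers move at their own pace and stop on an object; "squeeze" is the grip in N (left out, the last holds). Time passes only in rows, so rows that repeat a pose let the fingers close. It gives the time, the measured TCP pose, the force and the opening at its end, in the units of the state.
- r.get_obs(): the state, without advancing time (a new reading comes with each control period).
- r.grab_frame(name): name is "scene" or "top" or "wrist"; returns a dict with "pixels" (480x640x3 uint8, red, green, blue), "camera_matrix" (3x3 intrinsics, pixels), "dist_coeffs" ([k1, k2, p1, p2, k3] as OpenCV has them; the pictures are not rectified), "rvec" (rotation vector, rad) and "tvec" (3), from world to camera coordinates, as OpenCV has them. Camera axes: x right, y down, z forward; pixel columns grow to the right and rows downward; lengths in m; the calibration is good to about 2 mm. A picture is of the moment at which its call begins. There is no depth.
- r.hand_in(): hands the job in, once; it reports no verdict.
The state is a dict: "clock": time; "joints": joint angles; "qvel": joint speeds; "tau": joint torques, N m; "tcp_pos": TCP position; "orientation": TCP orientation; "contact_force": force on the tool from outside, world axes, zero at the start; "moment": the same for the moment, N m; "grip_width": finger opening in m.
Only numpy, scipy, OpenCV 4.12 (cv2) and the standard library are available. Lean on these libraries where they do the work, as an engineer would, in place of code of your own. Each camera call takes 0.05 s, during which the arm holds its last target. There are 200 camera calls.

## Task

Half of a split keyboard lies face down on the cutting mat: first swing its folding tent leg, which is in the way of the weight pocket, out until it clicks fully open. Then lift the two look-alike black weights clear of the mat in turn to feel which is the heavier brass one, leave the lighter one lying flat on the mat, and finish while still holding the heavier one in the gripper, still and level, centred and lined up lengthwise over the pocket about two centimetres above the case, so that I can check its fit. Do not drop a weight, and leave everything else on the desk where it is.

Things in the scene. Friction and masses are not known exactly. Their poses are not given: they have to be found in the camera images.
- pocket (a point): mouth centre of the weight pocket (98 mm along y, 35 along x, 12 deep) in the upturned, level bottom of the grey aluminium keyboard case, 35 mm above the desk. Case: 124 (x) x 156 (y) mm, centred 10 mm in +x from here, plus a thumb wing sticking out 40 mm on the robot's side; it stays put. x points across the pocket to the hinge (away from the robot, give or take the yaw), z up
- leg_hinge (a point): middle of the leg's hinge axis, 60 mm in +x from the pocket's centre and 5 mm above the case bottom; the axis is parallel to the pocket's y. Axes as the pocket's
- leg_foot (a point): middle of the leg's crossbar, on the bar's axis. The leg is a U of 7 mm aluminium rod, 116 mm wide: two side arms from the hinge and a crossbar parallel to the hinge axis, 55 mm from it; the middle 70 mm of the bar wears a black rubber sleeve 12 mm in diameter. Axes turn with the leg
- leg (a joint): leg angle (rad). 0: folded flat, crossbar across the pocket on the robot's side of the hinge; grows as the bar rises and swings over the hinge, away from the robot; pi/2 upright; stop at 2.0. Starts at 0.3 to 0.9; light friction keeps it where left. A ball detent resists from about 1.1 (under 2 N at the bar) and past about 1.6 snaps it to the stop, where it stays
- weight_1: one of two look-alike weights: black-coated metal bar, 95 mm long (its y) x 32 wide (x) x 13 high (z), two screw holes on top; origin at the centre of its underside. Both lie flat on the mat, one left and one right of the case. One is brass (roughly 0.34 kg), one aluminium (roughly 0.11 kg); their looks do not tell which
- weight_2: the other weight, same size and look, same axes and origin
- mat: green cutting mat, 450 (x) x 600 (y) x 3 mm, fixed flat on the desk; origin at the centre of its underside, on the desk. Its top is 3 mm above the desk
- glue: white glue bottle with a nozzle, 38 mm across, 98 mm tall, standing on the mat; origin under its centre. Leave alone
- jar: small amber glass jar with black lid, 42 mm across, 45 mm tall, standing on the mat; origin under its centre. Leave alone
- driver: screwdriver, 170 mm long, lying on the mat between robot and case; origin under its middle, x axis along it. Leave alone
- keycap_1: loose cast keycap, blue and white, 18 x 18 x 17 mm, on the mat; origin under its centre. Leave alone
- keycap_2: loose cast keycap, clear and copper, 18 x 18 x 17 mm, on the mat; origin under its centre. Leave alone
- tub: empty clear plastic tub, 90 mm across, 50 mm tall, on the desk beside the mat, to the right; origin under its centre. Leave alone
- notes: pad of yellow sticky notes, 76 x 76 x 16 mm, on the desk beside the mat, to the left; origin under its centre. Leave alone

How it is judged:
By the outcome, as a careful person would: the job done as asked, in the order asked, and still so for the second after the job is handed in, while the arm keeps its last pose, push and grip.
It also fails if it takes over 72 s, if anything falls off the work surface, if the arm or the gripper's body presses on something with over 40 N, if the wrist force passes 120 N, or if a joint passes its speed limit or range.

## Working session

There is one attempt and no reset: what is moved stays moved. The work goes in short steps, Python scripts to look and compute and a tool call to move; the robot and the scene stay as the last step left them, time stands still between calls to the robot, and variables do not carry over. Pictures are saved under pics/ and viewed, about 8 in all and at most 12, crops included, and the job is handed in when it is done.

Besides the shell and the picture viewer there is one more tool, called after ">>>" in YAML: its name, and indented under it one key for each argument. send_rows: Moves the arm, as the interface text tells. Shift numbers are shares of 150 mm and turn numbers shares of 180 degrees, none past 1 either way. Its arguments: {"type":"object","properties":{"deltas":{"type":"array","items":{"type":"array","items":{"type":"number"}}},"squeeze":{"type":"number"}},"required":["deltas"]}

```bash
mkdir -p pics; ls
cat > h.py <<'E'
import numpy as np, cv2
from scipy.spatial.transform import Rotation as R
from bench import r
def grab(n,fn=None):
    f=r.grab_frame(n)
    if fn: cv2.imwrite('pics/'+fn,cv2.cvtColor(np.array(f['pixels']),cv2.COLOR_RGB2BGR))
    return f
def ray(f,uv):
    K=np.array(f['camera_matrix'],float);d=np.array(f['dist_coeffs'],float)
    p=cv2.undistortPoints(np.array(uv,float).reshape(-1,1,2),K,d).reshape(-1,2)
    M=R.from_rotvec(np.ravel(f['rvec'])).as_matrix();t=np.ravel(f['tvec'])
    o=-M.T@t; return o,np.c_[p,np.ones(len(p))]@M
def onz(f,uv,z):
    o,d=ray(f,uv); return o+d*((z-o[2])/d[:,2])[:,None]
def proj(f,P):
    return cv2.projectPoints(np.array(P,float).reshape(-1,1,3),np.array(f['rvec'],float),np.array(f['tvec'],float),np.array(f['camera_matrix'],float),np.array(f['dist_coeffs'],float))[0].reshape(-1,2)
def st():
    o=r.get_obs();p=np.array(o['tcp_pos']);m=R.from_rotvec(o['orientation']).as_matrix()
    print('t',o['clock'],'p',p.round(4),'F',np.round(o['contact_force'],2),'w',round(o['grip_width'],4));print(m.round(3));print('q',np.round(o['joints'],2)); return o,p,m
E
python3 - <<'E'
from h import *
import pickle
st()
d={n:grab(n,n+'0.png') for n in('top','scene')}
pickle.dump(d,open('f0.pkl','wb'))
for n in d: print(n,ray(d[n],[[320,240]]))
E
```

```text
pics
t 0.0 p [ 0.1876 -0.6478  0.2414] F [-0.27  0.58  0.44] w 0.0855
[[ 0.961  0.278 -0.001]
 [ 0.278 -0.961  0.002]
 [-0.    -0.002 -1.   ]]
q [ 1.18  0.48  0.02  1.56 -0.01  1.11 -0.08]
top (array([ 0.41167471, -0.00668408,  1.38760221]), array([[ 0.1411819 , -0.00113342, -0.99020539]]))
scene (array([1.34657279, 0.38590911, 0.76550004]), array([[-0.69454408, -0.34846012, -0.629509  ]]))
```

View pics/top0.png

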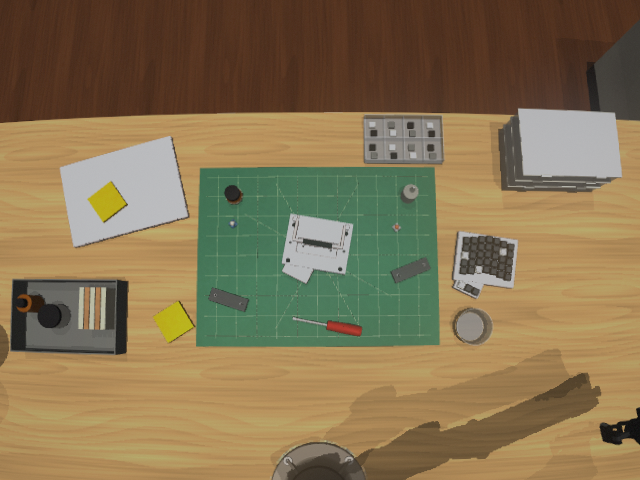

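View pics/scene0.png

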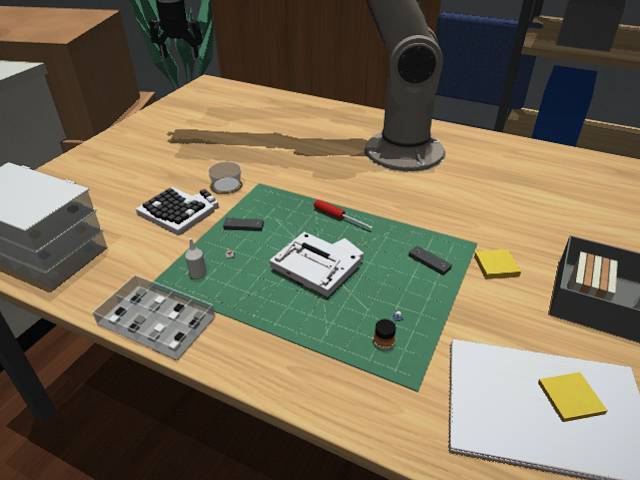

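Top view (2 viewed): case around (318,243) with the leg's black sleeve at (318,243), weights at (229,299) left and (410,270) right, driver (330,326), glue (410,191), jar (233,193), tub (472,326). Image up is +x, left is +y.

```bash
python3 - <<'E'
from h import *
import pickle
d=pickle.load(open('f0.pkl','rb'));f=d['top'];im=np.array(f['pixels'])
hsv=cv2.cvtColor(im,cv2.COLOR_RGB2HSV)
def comps(m,z,lo,roi=(160,350,195,445)):
    mm=np.zeros_like(m);a,b,c,e=roi;mm[a:b,c:e]=m[a:b,c:e]
    cs,_=cv2.findContours(mm,cv2.RETR_EXTERNAL,cv2.CHAIN_APPROX_NONE)
    for c in cs:
        if cv2.contourArea(c)<lo: continue
        rc=cv2.minAreaRect(c);P=onz(f,cv2.boxPoints(rc),z);C=onz(f,[rc[0]],z)[0]
        e=[P[1]-P[0],P[2]-P[1]];l=max(e,key=np.linalg.norm)
        print('px',np.round(rc[0]),'C',C.round(3),'L',[round(np.linalg.norm(v),3) for v in e],'yaw long',round(np.degrees(np.arctan2(l[1],l[0])),1))
print('dark');comps(((hsv[...,2]<95)&(hsv[...,1]<90)).astype(np.uint8)*255,.014,40)
print('case');comps(((hsv[...,1]<50)&(hsv[...,2]>140)).astype(np.uint8)*255,.035,300)
E
python3 - <<'E'
import cv2
i=cv2.imread('pics/top0.png')[195:300,255:385];cv2.imwrite('pics/c1.png',cv2.resize(i,None,fx=6,fy=5.7,interpolation=cv2.INTER_CUBIC))
E
```

```text
dark
px [228. 299.] C [0.463 0.217 0.014] L [np.float64(0.034), np.float64(0.097)] yaw long -107.5
px [410. 270.] C [ 0.533 -0.229  0.014] L [np.float64(0.097), np.float64(0.033)] yaw long -68.7
px [317. 243.] C [ 0.6   -0.001  0.014] L [np.float64(0.013), np.float64(0.071)] yaw long -99.8
px [405. 198.] C [ 0.713 -0.222  0.014] L [np.float64(0.022), np.float64(0.038)] yaw long -127.8
px [232. 192.] C [0.73  0.213 0.014] L [np.float64(0.038), np.float64(0.036)] yaw long -90.6
case
px [316. 251.] C [0.579 0.002 0.035] L [np.float64(0.161), np.float64(0.158)] yaw long -9.2
```

>>> send_rows:
  deltas:
    - [1,0.88,-0.87,-0.2,0,0,0]
    - [1,0.88,-0.87,-0.2,0,0,0]
    - [1,0.88,-0.87,-0.2,0,0,0]
    - [1,0.88,-0.87,-0.2,0,0,0]
    - [1,0.88,-0.87,-0.2,0,0,0]
    - [1,0.88,-0.87,-0.2,0,0,0]
  squeeze: 20

```text
clock: 0.6
tcp_pos: [0.2824, -0.4816, 0.2731]
orientation: [-3.108, -0.454, -0.004]
contact_force: [0.4, 0.6, 0.2]
grip_width: 0.0855
```

>>> send_rows:
  deltas:
    - [1,0.88,-0.87,-0.2,0,0,0]
    - [1,0.88,-0.87,-0.2,0,0,0]
    - [1,0.88,-0.87,-0.2,0,0,0]
    - [1,0.88,-0.87,-0.2,0,0,0]
    - [1,0.88,-0.87,-0.2,0,0,0]
    - [1,0.88,-0.87,-0.2,0,0,0]

```text
clock: 1.1
tcp_pos: [0.3719, -0.32, 0.3031]
orientation: [-3.108, -0.453, -0.003]
contact_force: [0.4, 0.0, -0.1]
grip_width: 0.0856
```

```bash
python3 -c "
from h import *
st()"
```

```text
t 1.1 p [ 0.3719 -0.32    0.3031] F [ 0.44  0.02 -0.13] w 0.0856
[[ 0.958  0.286  0.002]
 [ 0.286 -0.958  0.001]
 [ 0.002  0.    -1.   ]]
q [ 0.74  0.12 -0.17  1.9   0.02  1.12 -0.72]
```

>>> send_rows:
  deltas:
    - [1,0.82,-0.87,0,0,0,0]
    - [1,0.82,-0.87,0,0,0,0]
    - [1,0.82,-0.87,0,0,0,0]
    - [1,0.82,-0.87,0,0,0,0]
    - [1,0.82,-0.87,0,0,0,0]

```text
clock: 1.52
tcp_pos: [0.4529, -0.1597, 0.3023]
orientation: [-3.107, -0.45, -0.002]
contact_force: [0.5, 0.5, 0.9]
grip_width: 0.0854
```

>>> send_rows:
  deltas:
    - [1,0.82,-0.87,0,0,0,-0.353]
    - [1,0.82,-0.87,0,0,0,-0.353]
    - [1,0.82,-0.87,0,0,0,-0.353]
    - [1,0.82,-0.87,0,0,0,-0.353]
    - [1,0.82,-0.87,0,0,0,-0.353]
    - [1,0.82,-0.87,0,0,0,-0.353]
    - [1,0.82,-0.87,0,0,0,-0.353]
    - [1,0.82,-0.87,0,0,0,-0.353]
    - [1,0.82,-0.87,0,0,0,-0.353]
    - [1,0.82,-0.87,0,0,0,-0.353]
    - [1,0.82,-0.87,0,0,0,-0.353]

```text
clock: 2.43
tcp_pos: [0.5325, -0.0065, 0.3018]
orientation: [-2.417, -2.006, 0.001]
contact_force: [-0.7, -0.2, -0.7]
grip_width: 0.0852
```

```bash
python3 -c "
from h import *
import pickle
st();f=grab('wrist','w1.png');pickle.dump(f,open('w1.pkl','wb'));print(ray(f,[[320,240]]),np.round(f['camera_matrix'],0))"
```

```text
t 2.4333 p [ 0.5325 -0.0065  0.3018] F [-0.72 -0.19 -0.73] w 0.0852
[[ 0.184  0.983 -0.001]
 [ 0.983 -0.184 -0.   ]
 [-0.    -0.001 -1.   ]]
q [ 0.38  0.24 -0.57  1.79  0.14  1.15 -0.42]
(array([0.54784011, 0.07011793, 0.43338376]), array([[-0.06075969, -0.30455626, -0.9505694 ]])) [[375.   0. 321.]
 [  0. 375. 238.]
 [  0.   0.   1.]]
```

View pics/w1.png

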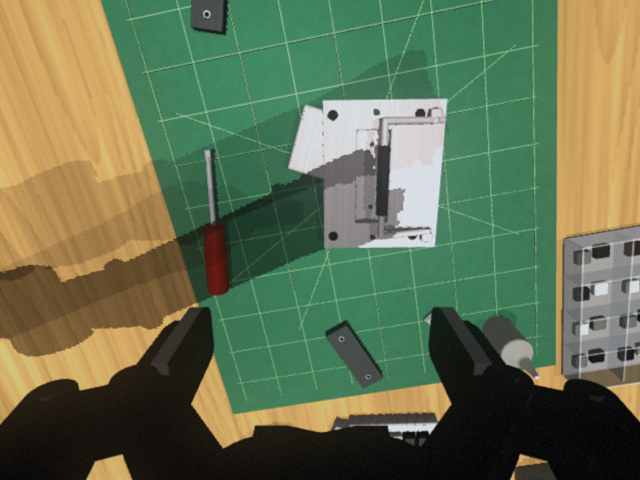

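Picture 3 (wrist): case with corners about (324,100),(447,99),(435,247),(324,247), sleeve from (383,146) to (382,216), hinge ends near (437,115) and (430,238), pocket's near edge at u≈357, rows 129–220; right weight at (355,354).

```bash
cat > leg.py <<'E'
from h import *
from scipy.optimize import brentq
def solve(f,corners,sleeve):
    # corners order: (-x,+y),(+x,+y),(+x,-y),(-x,-y)
    C=onz(f,corners,.035);print('sides',[np.linalg.norm(C[i]-C[i-1]).round(4) for i in range(4)])
    e=(C[1]-C[0])+(C[2]-C[3]); g=(C[0]-C[3])+(C[1]-C[2])
    ys=np.degrees(np.arctan2(e[1],e[0])),np.degrees(np.arctan2(-g[0],g[1]))
    yaw=np.radians(.4*ys[0]+.6*ys[1]);x=np.array([np.cos(yaw),np.sin(yaw),0]);P=C.mean(0)-.01*x
    print('yaw',ys,'pocket',P.round(4))
    H=P+.06*x+[0,0,.005]
    o,d=ray(f,[sleeve]);d=d[0]
    g=lambda z:(lambda q:np.hypot((q-H)@x,q[2]-H[2])-.055)(o+d*(z-o[2])/d[2])
    zs=np.linspace(.04,.096,57);v=[g(z) for z in zs]
    for i in range(56):
        if v[i]*v[i+1]<0:
            z=brentq(g,zs[i],zs[i+1]);q=o+d*(z-o[2])/d[2];print('bar',q.round(4),'ang',np.arctan2(q[2]-H[2],-(q-H)@x).round(3),'y off',((q-H)@[-x[1],x[0],0]).round(4))
    return P,yaw,H
E
python3 - <<'E'
from leg import *
import pickle
f=pickle.load(open('w1.pkl','rb'))
im=np.array(f['pixels']);hsv=cv2.cvtColor(im,cv2.COLOR_RGB2HSV)
print(solve(f,[(324,100),(447,99),(435,247),(324,247)],(382.5,181)))
print('pocket edge',onz(f,[(357,129),(357,221)],.035))
def wt(roi):
    m=np.zeros((480,640),np.uint8);a,b,c,e=roi;s=hsv[a:b,c:e];m[a:b,c:e]=((s[...,1]<90)&(s[...,2]<110))*255
    c=max(cv2.findContours(m,cv2.RETR_EXTERNAL,cv2.CHAIN_APPROX_NONE)[0],key=cv2.contourArea);rc=cv2.minAreaRect(c);print(rc);print(onz(f,[rc[0]],.014),onz(f,cv2.boxPoints(rc),.014).round(3))
wt((315,395,315,395))
E
```

```text
sides [np.float64(0.1553), np.float64(0.1226), np.float64(0.1561), np.float64(0.1248)]
yaw (np.float64(-10.337404555670727), np.float64(-10.021864395454735)) pocket [5.903e-01 5.000e-04 3.500e-02]
bar [ 0.5973 -0.001   0.0551] ang 0.278 y off -0.0003
(array([5.90311609e-01, 5.34342439e-04, 3.50000000e-02]), np.float64(-0.17711741677629195), array([ 0.64937295, -0.01003723,  0.04      ]))
pocket edge [[ 0.58143816  0.05270576  0.035     ]
 [ 0.56642925 -0.04335646  0.035     ]]
((354.3145446777344, 355.13330078125), (69.45269012451172, 25.578481674194336), 54.29330825805664)
[[ 0.5359681  -0.22788911  0.014     ]] [[ 0.502 -0.19   0.014]
 [ 0.532 -0.174  0.014]
 [ 0.571 -0.267  0.014]
 [ 0.54  -0.286  0.014]]
```

>>> send_rows:
  deltas:
    - [0.5,0.115,0.416,0,0,0,0]
    - [0.5,0.115,0.416,0.3,0,0,0]
    - [0.5,0.115,0.416,0.6,0,0,0]
    - [0.5,0.115,0.416,0.8,0,0,0]
    - [0.5,0.115,0.416,1,0,0,0]
    - [0.5,0.115,0.416,1,0,0,0]
    - [0.5,0.115,0.416,1,0,0,0]

```text
clock: 3.07
tcp_pos: [0.5961, 0.0003, 0.1513]
orientation: [-2.412, -2.009, 0.004]
contact_force: [-0.4, 0.7, 0.6]
grip_width: 0.0427
```

```bash
python3 -c "
from h import *
import pickle
st();f=grab('wrist','w2.png');pickle.dump(f,open('w2.pkl','wb'))"
```

```text
t 3.0667 p [5.961e-01 3.000e-04 1.513e-01] F [-0.41  0.66  0.57] w 0.0427
[[ 0.181  0.984 -0.003]
 [ 0.984 -0.181 -0.   ]
 [-0.001 -0.003 -1.   ]]
q [ 0.29  0.5  -0.52  1.8   0.3   0.92 -0.55]
```

View pics/w2.png

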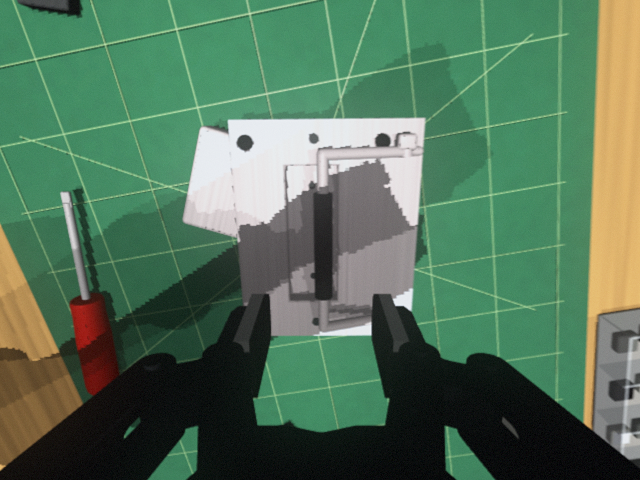

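Picture 4: sleeve (323,245) lies midway between the fingertips (268 and 375). I'll descend and grip.

>>> send_rows:
  deltas:
    - [0.5,0,0,0.2,0,0,0]
    - [0.5,0,0,0.4,0,0,0]
    - [0.5,0,0,0.55,0,0,0]
    - [0.5,0,0,0.66,0,0,0]
    - [0.5,0,0,0.66,0,0,0]
    - [0,0,0,0.66,0,0,0]
    - [0,0,0,0.66,0,0,0]
    - [0,0,0,0.66,0,0,0]
    - [0,0,0,0.66,0,0,0]
    - [0,0,0,0.66,0,0,0]
  squeeze: 25

```text
clock: 3.95
tcp_pos: [0.5967, 0.0013, 0.055]
orientation: [2.412, 2.013, 0.0]
contact_force: [-4.8, 1.1, 3.7]
grip_width: 0.0106
```

```bash
python3 -c "
from h import *
st()
import numpy as np
for a0 in (.28,):
  for a in np.arange(.3,2.05,.1): print(round(a,1),'dy %.3f dz %.3f'%((.055*(np.cos(a0)-np.cos(a)))/.15,-.055*(np.sin(a)-np.sin(a0))/.15))"
```

```text
t 3.95 p [0.5967 0.0013 0.055 ] F [-4.82  1.08  3.7 ] w 0.0106
[[ 0.179  0.984  0.   ]
 [ 0.984 -0.179  0.   ]
 [ 0.     0.    -1.   ]]
q [ 0.24  0.63 -0.46  1.86  0.4   0.75 -0.62]
0.3 dy 0.002 dz -0.007
0.4 dy 0.015 dz -0.041
0.5 dy 0.031 dz -0.074
0.6 dy 0.050 dz -0.106
0.7 dy 0.072 dz -0.135
0.8 dy 0.097 dz -0.162
0.9 dy 0.124 dz -0.186
1.0 dy 0.154 dz -0.207
1.1 dy 0.186 dz -0.225
1.2 dy 0.220 dz -0.240
1.3 dy 0.254 dz -0.252
1.4 dy 0.290 dz -0.260
1.5 dy 0.326 dz -0.264
1.6 dy 0.363 dz -0.265
1.7 dy 0.400 dz -0.262
1.8 dy 0.436 dz -0.256
1.9 dy 0.471 dz -0.246
2.0 dy 0.505 dz -0.232
```

>>> send_rows:
  deltas:
    - [0,0.0,0.015,-0.041,0,0,0]
    - [0,0.0,0.031,-0.074,0,0,0]
    - [0,0.0,0.05,-0.106,0,0,0]
    - [0,0.0,0.072,-0.135,0,0,0]
    - [0,0.0,0.097,-0.162,0,0,0]
    - [0,0.0,0.124,-0.186,0,0,0]
    - [0,0.0,0.154,-0.207,0,0,0]
    - [0,0.0,0.186,-0.225,0,0,0]
    - [0,0,0.186,-0.225,0,0,0]

```text
clock: 4.7
tcp_pos: [0.6236, -0.0034, 0.0904]
orientation: [-2.411, -2.013, 0.003]
contact_force: [-13.2, 1.6, 19.5]
grip_width: 0.0106
```

```bash
python3 -c "
from h import *
st();grab('scene','s2.png')
i=cv2.imread('pics/s2.png')[150:330,220:460];cv2.imwrite('pics/s2c.png',cv2.resize(i,None,fx=3,fy=3))"
```

```text
t 4.7 p [ 0.6236 -0.0034  0.0904] F [-13.24   1.6   19.48] w 0.0106
[[ 0.179  0.984 -0.002]
 [ 0.984 -0.179 -0.   ]
 [-0.001 -0.002 -1.   ]]
q [ 0.26  0.61 -0.48  1.77  0.36  0.84 -0.57]
```

View pics/s2c.png

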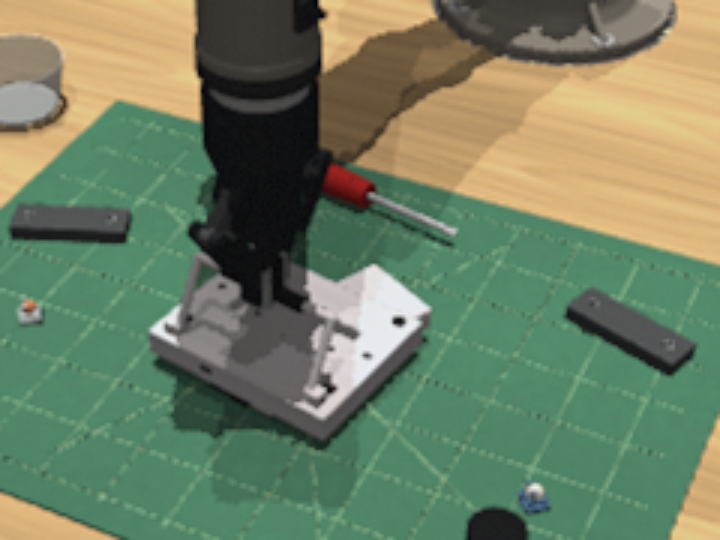

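Picture 5: the leg is up, gripped at the sleeve. The force pushes outward along the leg, so I'll ease 3 mm up while continuing the arc.

>>> send_rows:
  deltas:
    - [0,0,0.0,-0.02,0,0,0]
    - [0,0,0.034,-0.035,0,0,0]
    - [0,0,0.068,-0.047,0,0,0]
    - [0,0,0.104,-0.055,0,0,0]
    - [0,0,0.14,-0.059,0,0,0]
    - [0,0,0.177,-0.06,0,0,0]
    - [0,0,0.214,-0.057,0,0,0]
    - [0,0,0.25,-0.051,0,0,0]
    - [0,0,0.285,-0.041,0,0,0]
    - [0,0,0.305,-0.036,0,0,0]
    - [0,0,0.305,-0.036,0,0,0]

```text
clock: 5.67
tcp_pos: [0.6711, -0.0121, 0.093]
orientation: [2.411, 2.012, 0.004]
contact_force: [1.1, 3.7, 4.1]
grip_width: 0.0108
```

>>> send_rows:
  deltas:
    - [0.5,0,0,0,0,0,0]
    - [0.5,0,0,0,0,0,0]
    - [0.5,0,0,0,0,0,0]
    - [0.5,0,0,0,0,0,0]
    - [0.5,0,0,-0.2,0,0,0]
    - [0.5,0,0,-0.4,0,0,0]
    - [0.5,0,0,-0.7,0,0,0]
    - [0.5,0,0,-1,0,0,0]
    - [0.5,0,0,-1,0,0,0]

```text
clock: 6.42
tcp_pos: [0.6729, -0.0122, 0.2508]
orientation: [2.407, 2.007, 0.014]
contact_force: [2.2, 0.5, 0.2]
grip_width: 0.0427
```

```bash
python3 -c "
from h import *
import pickle
st();f=grab('wrist','w3.png');pickle.dump(f,open('w3.pkl','wb'))
x=np.array([np.cos(-.177),np.sin(-.177),0]);H=np.array([.6494,-.010,.04])
for a in (1.7,1.8,1.9,2.0): print(a,proj(f,H+.055*(-np.cos(a)*x+np.array([0,0,np.sin(a)]))))"
```

```text
t 6.4167 p [ 0.6729 -0.0122  0.2508] F [2.16 0.48 0.17] w 0.0427
[[ 0.18   0.984  0.012]
 [ 0.984 -0.18   0.   ]
 [ 0.002  0.012 -1.   ]]
q [ 0.29  0.51 -0.52  1.53  0.27  1.16 -0.47]
1.7 [[297.16609325 223.98473468]]
1.8 [[304.00185868 223.61703956]]
1.9 [[310.64733954 223.07564294]]
2.0 [[317.00654263 222.37114963]]
```

View pics/w3.png

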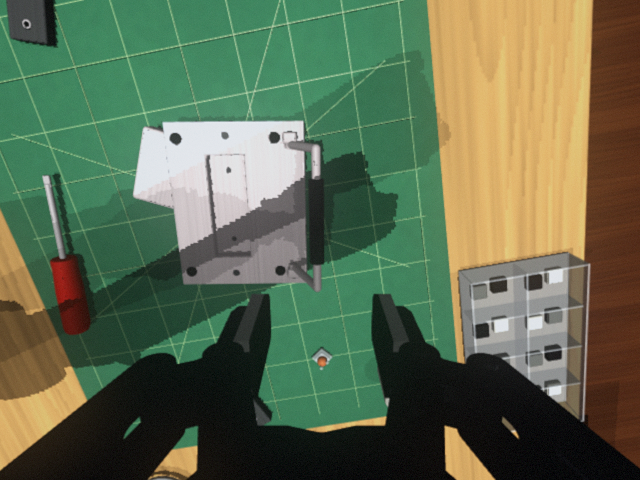

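Picture 6: sleeve bar at u≈317, matching 2.0 rad (fully open). Pocket clear, corners (208,154),(245,154),(250,255),(216,253). On to the right weight.

>>> send_rows:
  deltas:
    - [1,-0.79,-0.32,0.17,0,0,0]
    - [1,-0.79,-0.32,0.17,0,0,0]
    - [1,-0.79,-0.32,0.17,0,0,0]
    - [1,-0.79,-0.32,0.17,0,0,0]

```text
clock: 6.8
tcp_pos: [0.5957, -0.1299, 0.2142]
orientation: [-2.422, -2.001, 0.014]
contact_force: [-0.1, -1.4, -0.3]
grip_width: 0.0848
```

>>> send_rows:
  deltas:
    - [1,-0.79,-0.32,0.17,0,0,-0.18]
    - [1,-0.79,-0.32,0.17,0,0,-0.18]
    - [1,-0.79,-0.32,0.17,0,0,-0.18]
    - [1,-0.79,-0.32,0.17,0,0,-0.18]
    - [1,-0.79,-0.32,0.17,0,0,-0.18]
    - [1,-0.79,-0.32,0.17,0,0,-0.18]
    - [1,-0.79,-0.32,0.17,0,0,-0.18]

```text
clock: 7.38
tcp_pos: [0.5324, -0.2285, 0.1912]
orientation: [-1.758, -2.603, -0.0]
contact_force: [0.4, 0.5, -0.2]
grip_width: 0.0856
```

```bash
cat > wt.py <<'E'
from h import *
import sys
def wt(fn,cx,cy,z=.016,roi=None):
    o,p,m=st();f=grab('wrist',fn);im=np.array(f['pixels']);hsv=cv2.cvtColor(im,cv2.COLOR_RGB2HSV)
    k=((hsv[...,1]<90)&(hsv[...,2]<110)).astype(np.uint8)*255
    u,v=proj(f,[[cx,cy,z]])[0];print('exp px',u,v)
    n,l,s,c=cv2.connectedComponentsWithStats(k)
    i=l[int(v),int(u)]
    if i==0: print('no comp');return
    c=cv2.findContours((l==i).astype(np.uint8),cv2.RETR_EXTERNAL,cv2.CHAIN_APPROX_NONE)[0][0]
    Q=onz(f,c[:,0,:],z)[:,:2]*1000
    rc=cv2.minAreaRect(Q.astype(np.float32));print(rc)
    b=cv2.boxPoints(rc);e=max([b[1]-b[0],b[2]-b[1]],key=np.linalg.norm)
    if e[1]<0:e=-e
    ya=np.degrees(np.arctan2(e[1],e[0]));tx=np.degrees(np.arctan2(m[1,0],m[0,0]))
    C=np.array(rc[0])/1000;d=m.T@np.r_[C-p[:2],0]
    print('C',C.round(4),'long',ya.round(1),'tool x yaw',tx.round(1),'shift/150',(d/.15).round(3))
E
python3 -c "
from wt import *
wt('w4.png',.536,-.228)"
```

```text
t 7.3833 p [ 0.5324 -0.2285  0.1912] F [ 0.4   0.54 -0.23] w 0.0856
[[-0.374  0.928 -0.   ]
 [ 0.928  0.374  0.   ]
 [ 0.    -0.    -1.   ]]
q [ 0.77  0.44 -0.61  1.81  0.3   0.98  0.42]
exp px 324.54824398221916 215.91566370841218
((531.725830078125, -245.84445190429688), (81.54144287109375, 121.29305267333984), 29.123727798461914)
C [ 0.5317 -0.2458] long 119.1 tool x yaw 111.9 shift/150 [-0.106 -0.047 -0.   ]
```

View pics/w4.png

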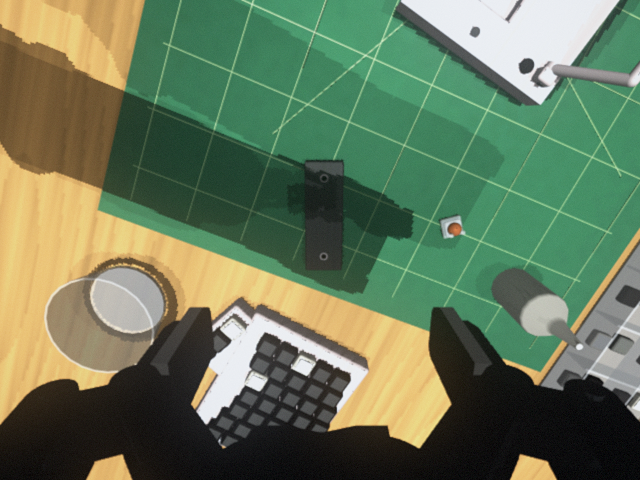

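Picture 7: right weight, screws at (324,178) and (323,257); keycap_2 at (453,228) and glue at (530,300) are clear of the fingers. The mask leaked into the shadow, so I'll use the screws.

```bash
python3 -c "
from h import *
import pickle
o,p,m=st();f=grab('wrist')
S=onz(f,[(324,178),(323,257),(305,215),(343,215)],.016);C=S[:2].mean(0);print(S.round(4),C);e=S[0]-S[1];print(np.degrees(np.arctan2(e[1],e[0])),(m.T@(C-p)/.15).round(3), S[2:].mean(0))
f=pickle.load(open('w3.pkl','rb'));S=onz(f,[(208,154),(245,154),(250,255),(216,253)],.035);print('pocket',S.round(4),S.mean(0))
"
```

```text
t 7.4333 p [ 0.5327 -0.2281  0.1914] F [0.29 0.79 0.61] w 0.0856
[[-0.374  0.927  0.   ]
 [ 0.927  0.374  0.   ]
 [ 0.     0.    -1.   ]]
q [ 0.77  0.44 -0.61  1.81  0.3   0.98  0.42]
[[ 0.5239 -0.1982  0.016 ]
 [ 0.5491 -0.2624  0.016 ]
 [ 0.5208 -0.2331  0.016 ]
 [ 0.5505 -0.221   0.016 ]] [ 0.53649371 -0.23029028  0.016     ]
111.43803018812109 [-0.023  0.018  1.169] [ 0.53564661 -0.22705449  0.016     ]
pocket [[ 0.5839  0.0522  0.035 ]
 [ 0.6168  0.0462  0.035 ]
 [ 0.5983 -0.0495  0.035 ]
 [ 0.566  -0.0414  0.035 ]] [0.59122849 0.00187887 0.035     ]
```

>>> send_rows:
  deltas:
    - [0.6,-0.023,0.018,0.27,0,0,0]
    - [0.6,-0.023,0.018,0.54,0,0,0]
    - [0.6,-0.023,0.018,0.8,0,0,0]
    - [0.6,-0.023,0.018,0.95,0,0,0]
    - [0.6,-0.023,0.018,1,0,0,0]
    - [0.6,-0.023,0.018,1,0,0,0]
  squeeze: 60

```text
clock: 7.98
tcp_pos: [0.5355, -0.2295, 0.0398]
orientation: [-1.752, -2.604, 0.001]
contact_force: [-0.6, 0.3, 1.0]
grip_width: 0.051
```

>>> send_rows:
  deltas:
    - [0.6,0,0,0.07,0,0,0]
    - [0.6,0,0,0.13,0,0,0]
    - [0.6,0,0,0.165,0,0,0]
    - [0.6,0,0,0.165,0,0,0]
    - [0.1,0,0,0.165,0,0,0]
    - [0.1,0,0,0.165,0,0,0]
    - [0.1,0,0,0.165,0,0,0]
    - [0.1,0,0,0.165,0,0,0]
    - [0.1,0,0,0.165,0,0,0]

```text
clock: 8.73
tcp_pos: [0.5368, -0.2308, 0.0176]
orientation: [1.754, 2.605, 0.0]
contact_force: [-1.9, 0.7, 5.9]
grip_width: 0.0298
```

>>> send_rows:
  deltas:
    - [0.1,0,0,-0.1,0,0,0]
    - [0.1,0,0,-0.2,0,0,0]
    - [0.1,0,0,-0.3,0,0,0]
    - [0.1,0,0,-0.4,0,0,0]
    - [0.1,0,0,-0.4,0,0,0]
    - [0.1,0,0,-0.4,0,0,0]
    - [0.1,0,0,-0.4,0,0,0]
    - [0.1,0,0,-0.4,0,0,0]

```text
clock: 9.4
tcp_pos: [0.5353, -0.2306, 0.0754]
orientation: [-1.754, -2.604, 0.001]
contact_force: [-1.2, 0.9, -4.1]
grip_width: 0.0298
```

```bash
cat > fz.py <<'E'
from h import *
st()
F=[]
for _ in range(8):
    f=grab('wrist');F.append(r.get_obs()['contact_force'])
print(np.mean(F,0).round(2),np.std(F,0).round(2));
cv2.imwrite('pics/fz_%d.png'%(1000*r.get_obs()['clock']),cv2.cvtColor(np.array(f['pixels']),cv2.COLOR_RGB2BGR))
E
python3 fz.py
```

```text
t 9.4 p [ 0.5353 -0.2306  0.0754] F [-1.23  0.86 -4.06] w 0.0298
[[-0.376  0.927 -0.002]
 [ 0.927  0.376  0.001]
 [ 0.001 -0.002 -1.   ]]
q [ 0.71  0.6  -0.54  1.88  0.42  0.78  0.33]
[ 0.02 -0.12 -3.34] [0.47 0.45 0.28]
```

Right weight: about −3.3 N, i.e. 0.34 kg, which points to brass. I'll set it down and check the other.

>>> send_rows:
  deltas:
    - [0.1,0,0,0.12,0,0,0]
    - [0.1,0,0,0.24,0,0,0]
    - [0.1,0,0,0.32,0,0,0]
    - [0.1,0,0,0.37,0,0,0]
    - [0.1,0,0,0.39,0,0,0]
    - [0.1,0,0,0.4,0,0,0]
    - [0.1,0,0,0.4,0,0,0]
    - [0.6,0,0,0.4,0,0,0]
    - [0.6,0,0,0.4,0,0,0]
    - [0.6,0,0,0.4,0,0,0]
    - [0.6,0,0,0.3,0,0,0]
    - [0.6,0,0,0,0,0,0]
    - [0.6,0,0,-0.3,0,0,0]
    - [0.6,0,0,-0.6,0,0,0]
    - [0.6,0,0,-0.9,0,0,0]
    - [0.6,0,0,-0.9,0,0,0]

```text
clock: 11.13
tcp_pos: [0.5397, -0.2311, 0.2187]
orientation: [1.749, 2.598, 0.004]
contact_force: [0.6, -0.8, 0.4]
grip_width: 0.0513
```

```bash
python3 fz.py
```

```text
t 11.1333 p [ 0.5397 -0.2311  0.2187] F [ 0.57 -0.83  0.45] w 0.0513
[[-0.376  0.927  0.009]
 [ 0.927  0.376 -0.004]
 [-0.007  0.007 -1.   ]]
q [ 0.78  0.42 -0.62  1.77  0.28  1.03  0.44]
[ 0.14 -0.09 -0.1 ] [0.46 0.49 0.48]
```

>>> send_rows:
  deltas:
    - [0.8,0.985,0.222,0.05,0,0,0]
    - [0.8,0.985,0.222,0.05,0,0,0]
    - [0.8,0.985,0.222,0.05,0,0,0]
    - [0.8,0.985,0.222,0.05,0,0,0]

```text
clock: 11.87
tcp_pos: [0.5101, -0.0769, 0.2032]
orientation: [-1.749, -2.607, -0.001]
contact_force: [0.6, 0.9, -0.8]
grip_width: 0.0686
```

>>> send_rows:
  deltas:
    - [0.8,0.985,0.222,0.05,0,0,0]
    - [0.8,0.985,0.222,0.05,0,0,0]
    - [0.8,0.985,0.222,0.05,0,0,0]
    - [0.8,0.985,0.222,0.05,0,0,0]

```text
clock: 12.2
tcp_pos: [0.4852, 0.0724, 0.196]
orientation: [-1.749, -2.608, -0.001]
contact_force: [0.3, 0.2, 0.5]
grip_width: 0.0682
```

>>> send_rows:
  deltas:
    - [0.8,0.985,0.222,0.05,0,0,0.22]
    - [0.8,0.985,0.222,0.05,0,0,0.22]
    - [0.8,0.985,0.222,0.05,0,0,0.22]
    - [0.8,0.985,0.222,0.05,0,0,0.22]
    - [0.8,0.985,0.222,0.05,0,0,0.22]
    - [0.8,0.985,0.222,0.05,0,0,0.22]
    - [0.8,0.985,0.222,0.05,0,0,0.22]
    - [0.8,0.985,0.222,0.05,0,0,0.22]

```text
clock: 12.87
tcp_pos: [0.4618, 0.2173, 0.1884]
orientation: [-2.53, -1.862, 0.002]
contact_force: [-0.0, 0.2, -0.6]
grip_width: 0.0682
```

```bash
python3 -c "
from wt import *
wt('w5.png',.463,.217)"
```

```text
t 12.8667 p [0.4618 0.2173 0.1884] F [-0.03  0.23 -0.58] w 0.0682
[[ 0.297  0.955 -0.001]
 [ 0.955 -0.297 -0.001]
 [-0.001 -0.001 -1.   ]]
q [-0.02  0.34 -0.65  1.96  0.26  0.92 -1.1 ]
exp px 321.7371351907071 215.74210938027716
((466.34832763671875, 219.109130859375), (95.63458251953125, 34.218746185302734), 70.79641723632812)
C [0.4663 0.2191] long 70.8 tool x yaw 72.7 shift/150 [ 0.02   0.025 -0.   ]
```

View pics/w5.png

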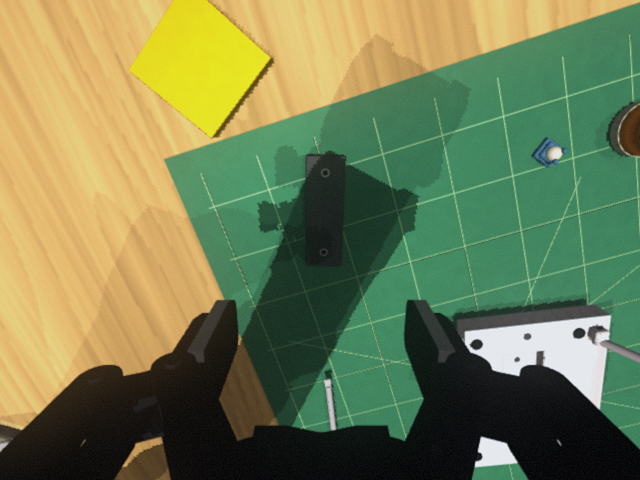

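Picture 8: left weight, screws at (325,173),(323,253); driver tip (330,390) and keycap_1 (550,152) are clear. Descending.

>>> send_rows:
  deltas:
    - [0.6,0.016,0.022,0.27,0,0,0.007]
    - [0.6,0.016,0.022,0.54,0,0,0.007]
    - [0.6,0.016,0.022,0.8,0,0,0.007]
    - [0.6,0.016,0.022,0.95,0,0,0.007]
    - [0.6,0.016,0.022,1,0,0,0.007]
    - [0.6,0.016,0.022,1,0,0,0.007]
  squeeze: 60

```text
clock: 13.42
tcp_pos: [0.465, 0.2177, 0.0374]
orientation: [-2.552, -1.83, 0.006]
contact_force: [0.4, 0.6, 0.2]
grip_width: 0.051
```

>>> send_rows:
  deltas:
    - [0.6,0,0,0.07,0,0,0]
    - [0.6,0,0,0.12,0,0,0]
    - [0.6,0,0,0.14,0,0,0]
    - [0.6,0,0,0.14,0,0,0]
    - [0.1,0,0,0.14,0,0,0]
    - [0.1,0,0,0.14,0,0,0]
    - [0.1,0,0,0.14,0,0,0]
    - [0.1,0,0,0.14,0,0,0]
    - [0.1,0,0,0.14,0,0,0]

```text
clock: 14.17
tcp_pos: [0.4666, 0.2191, 0.0192]
orientation: [2.553, 1.829, 0.002]
contact_force: [-0.8, -0.8, 5.8]
grip_width: 0.0299
```

>>> send_rows:
  deltas:
    - [0.1,0,0,-0.1,0,0,0]
    - [0.1,0,0,-0.2,0,0,0]
    - [0.1,0,0,-0.3,0,0,0]
    - [0.1,0,0,-0.4,0,0,0]
    - [0.1,0,0,-0.4,0,0,0]
    - [0.1,0,0,-0.4,0,0,0]
    - [0.1,0,0,-0.4,0,0,0]
    - [0.1,0,0,-0.4,0,0,0]

```text
clock: 14.83
tcp_pos: [0.4655, 0.2185, 0.0773]
orientation: [-2.554, -1.829, 0.002]
contact_force: [-0.4, 1.0, -1.8]
grip_width: 0.03
```

```bash
python3 fz.py; ls pics
```

```text
t 14.8333 p [0.4655 0.2185 0.0773] F [-0.4   1.04 -1.81] w 0.03
[[ 0.322  0.947 -0.001]
 [ 0.947 -0.322 -0.001]
 [-0.001 -0.001 -1.   ]]
q [-0.1   0.51 -0.57  2.04  0.41  0.71 -1.26]
[-0.07  0.09 -0.87] [0.53 0.32 0.36]
c1.png
fz_11533.png
fz_15233.png
fz_9800.png
s2.png
s2c.png
scene0.png
top0.png
w1.png
w2.png
w3.png
w4.png
w5.png
```

Left weight reads about −0.9 N, so it is the aluminium one. I'll put it back and return to the right one.

>>> send_rows:
  deltas:
    - [0.1,0,0,0.12,0,0,0]
    - [0.1,0,0,0.24,0,0,0]
    - [0.1,0,0,0.32,0,0,0]
    - [0.1,0,0,0.37,0,0,0]
    - [0.1,0,0,0.39,0,0,0]
    - [0.1,0,0,0.4,0,0,0]
    - [0.1,0,0,0.4,0,0,0]
    - [0.6,0,0,0.4,0,0,0]
    - [0.6,0,0,0.4,0,0,0]
    - [0.6,0,0,0.4,0,0,0]
    - [0.6,0,0,0.3,0,0,0]
    - [0.6,0,0,0,0,0,0]
    - [0.6,0,0,-0.3,0,0,0]
    - [0.6,0,0,-0.6,0,0,0]
    - [0.6,0,0,-0.8,0,0,0]
    - [0.6,0,0,-0.8,0,0,0]

```text
clock: 16.57
tcp_pos: [0.4698, 0.2218, 0.206]
orientation: [2.552, 1.828, 0.02]
contact_force: [1.2, 1.2, 0.3]
grip_width: 0.0513
```

```bash
python3 -c "
from h import *
o,p,m=st();d=m.T@(np.array([.5365,-.2303,.19])-p);print(d/.15/3,np.degrees(np.arctan2(m[1,0],m[0,0])))"
```

```text
t 16.5667 p [0.4698 0.2218 0.206 ] F [1.15 1.18 0.3 ] w 0.0513
[[ 0.322  0.947  0.012]
 [ 0.947 -0.322  0.005]
 [ 0.009  0.009 -1.   ]]
q [-0.    0.33 -0.67  1.94  0.25  0.95 -1.12]
[-0.90377975  0.46333794  0.0319097 ] 71.22853380883562
```

>>> send_rows:
  deltas:
    - [0.6,-0.9,0.463,0.02,0,0,0]
    - [0.6,-0.9,0.463,0.02,0,0,0]
    - [0.6,-0.9,0.463,0.02,0,0,0]
    - [0.6,-0.9,0.463,0.02,0,0,0]

```text
clock: 16.9
tcp_pos: [0.4887, 0.0643, 0.1952]
orientation: [2.556, 1.824, -0.001]
contact_force: [0.4, 0.5, 0.1]
grip_width: 0.0512
```

>>> send_rows:
  deltas:
    - [0.6,-0.9,0.463,0.02,0,0,0]
    - [0.6,-0.9,0.463,0.02,0,0,0]
    - [0.6,-0.9,0.463,0.02,0,0,0]
    - [0.6,-0.9,0.463,0.02,0,0,0]

```text
clock: 17.23
tcp_pos: [0.5107, -0.0864, 0.1922]
orientation: [2.557, 1.823, -0.001]
contact_force: [0.8, -0.2, -0.5]
grip_width: 0.0517
```

>>> send_rows:
  deltas:
    - [0.6,-0.9,0.463,0.02,0,0,-0.225]
    - [0.6,-0.9,0.463,0.02,0,0,-0.225]
    - [0.6,-0.9,0.463,0.02,0,0,-0.225]
    - [0.6,-0.9,0.463,0.02,0,0,-0.225]
    - [0.6,-0.9,0.463,0.02,0,0,-0.225]
    - [0.6,-0.9,0.463,0.02,0,0,-0.225]
    - [0.6,-0.9,0.463,0.02,0,0,-0.225]
    - [0.6,-0.9,0.463,0.02,0,0,-0.225]
    - [0.6,-0.9,0.463,0.02,0,0,-0.225]

```text
clock: 17.98
tcp_pos: [0.5331, -0.2312, 0.1893]
orientation: [1.765, 2.599, 0.0]
contact_force: [0.4, -0.7, -0.5]
grip_width: 0.0515
```

```bash
python3 -c "
from h import *
import pickle
o,p,m=st();f=grab('wrist','w6.png');pickle.dump((f,p,m),open('w6.pkl','wb'));f=grab('wrist');print(proj(f,[[.5365,-.2303,.016]]));o,p,m=st()
d=m.T@(np.array([.5365,-.2303,.0175])-p);print(d/.15,np.degrees(np.arctan2(m[1,0],m[0,0])))"
```

```text
t 17.9833 p [ 0.5331 -0.2312  0.1893] F [ 0.41 -0.67 -0.47] w 0.0515
[[-0.368  0.93   0.   ]
 [ 0.93   0.368  0.   ]
 [ 0.     0.    -1.   ]]
q [ 0.77  0.45 -0.61  1.81  0.3   0.98  0.42]
[[324.46728833 215.87259307]]
t 18.0833 p [ 0.5332 -0.2311  0.1894] F [-0.47 -0.55  0.59] w 0.0512
[[-0.369  0.929  0.   ]
 [ 0.929  0.369 -0.   ]
 [-0.     0.    -1.   ]]
q [ 0.77  0.45 -0.61  1.81  0.3   0.98  0.42]
[-0.00273866  0.02260527  1.14574754] 111.68125954104235
```

View pics/w6.png

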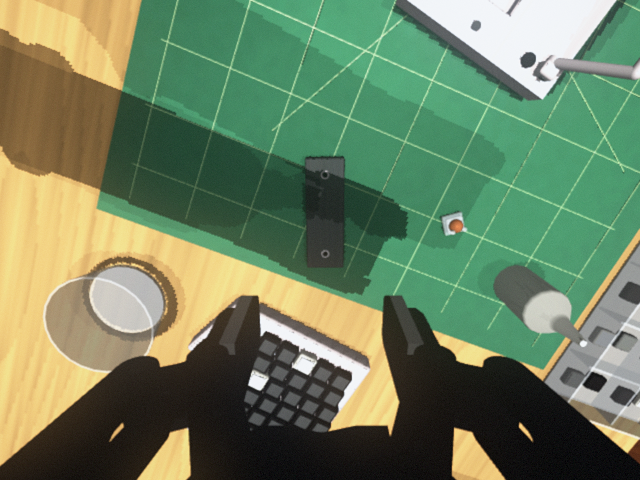

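Picture 9: the right weight is where I left it, screws at (325,174),(325,254). Grasping it again.

>>> send_rows:
  deltas:
    - [0.6,0.005,0.024,0.27,0,0,0]
    - [0.6,0.005,0.024,0.54,0,0,0]
    - [0.6,0.005,0.024,0.8,0,0,0]
    - [0.6,0.005,0.024,0.95,0,0,0]
    - [0.6,0.005,0.024,1,0,0,0]
    - [0.6,0.005,0.024,1,0,0,0]
  squeeze: 60

```text
clock: 18.58
tcp_pos: [0.535, -0.2288, 0.0376]
orientation: [-1.761, -2.598, 0.001]
contact_force: [0.5, -0.6, -0.2]
grip_width: 0.0511
```

>>> send_rows:
  deltas:
    - [0.6,0,0,0.07,0,0,0]
    - [0.6,0,0,0.12,0,0,0]
    - [0.6,0,0,0.146,0,0,0]
    - [0.6,0,0,0.146,0,0,0]
    - [0.1,0,0,0.146,0,0,0]
    - [0.1,0,0,0.146,0,0,0]
    - [0.1,0,0,0.146,0,0,0]
    - [0.1,0,0,0.146,0,0,0]
    - [0.1,0,0,0.146,0,0,0]

```text
clock: 19.33
tcp_pos: [0.5366, -0.2298, 0.0182]
orientation: [1.762, 2.599, 0.0]
contact_force: [-1.8, 0.2, 6.3]
grip_width: 0.0301
```

```bash
python3 -c "
from h import *
st()"
```

```text
t 19.3333 p [ 0.5366 -0.2298  0.0182] F [-1.76  0.17  6.31] w 0.0301
[[-0.37   0.929  0.001]
 [ 0.929  0.37  -0.001]
 [-0.001  0.001 -1.   ]]
q [ 0.67  0.68 -0.49  1.9   0.49  0.68  0.26]
```

>>> send_rows:
  deltas:
    - [0.1,0,0,-0.1,0,0,0]
    - [0.1,0,0,-0.2,0,0,0]
    - [0.1,0,0,-0.3,0,0,0]
    - [0.1,0,0,-0.4,0,0,0]
    - [0.1,0,0,-0.55,0,0,0]
    - [0.1,0,0,-0.7,0,0,0]
    - [0.1,0,0,-0.8,0,0,0]
    - [0.1,0,0,-0.8,0,0,0]
    - [0.1,0,0,-0.8,0,0,0]
    - [0.1,0,0,-0.8,0,0,0]

```text
clock: 20.17
tcp_pos: [0.535, -0.2296, 0.136]
orientation: [-1.762, -2.599, 0.001]
contact_force: [-0.2, -0.3, -2.6]
grip_width: 0.0299
```

```bash
python3 fz.py;python3 -c "
from h import *
o,p,m=st();d=m.T@(np.array([.5906,.001,.135])-p);print(d/.15/2,np.degrees(np.arctan2(m[1,0],m[0,0])))"
```

```text
t 20.1667 p [ 0.535  -0.2296  0.136 ] F [-0.2  -0.33 -2.63] w 0.0299
[[-0.37   0.929 -0.002]
 [ 0.929  0.37   0.001]
 [ 0.001 -0.002 -1.   ]]
q [ 0.75  0.52 -0.59  1.84  0.36  0.89  0.37]
[ 0.05 -0.04 -3.04] [0.45 0.44 0.49]
t 20.5667 p [ 0.5359 -0.2295  0.1369] F [ 0.16  0.2  -3.25] w 0.0302
[[-0.37   0.929 -0.001]
 [ 0.929  0.37   0.   ]
 [ 0.001 -0.    -1.   ]]
q [ 0.75  0.52 -0.59  1.84  0.36  0.89  0.37]
[0.64624375 0.45374615 0.0065042 ] 111.7301672388639
```

>>> send_rows:
  deltas:
    - [0.1,0.1,0.07,0,0,0,0.02]
    - [0.1,0.25,0.18,0,0,0,0.05]
    - [0.1,0.4,0.28,0,0,0,0.08]
    - [0.1,0.5,0.36,0,0,0,0.11]
    - [0.1,0.6,0.42,0,0,0,0.14]
    - [0.1,0.646,0.454,0,0,0,0.177]
    - [0.1,0.646,0.454,0,0,0,0.177]
    - [0.1,0.646,0.454,0,0,0,0.177]

```text
clock: 21.23
tcp_pos: [0.5636, -0.1141, 0.1373]
orientation: [2.404, 2.022, -0.001]
contact_force: [0.2, -0.6, -4.3]
grip_width: 0.0301
```

```bash
python3 -c "
from h import *
o,p,m=st();d=m.T@(np.array([.5906,.001,.12])-p);print(d/.15,np.degrees(np.arctan2(m[1,0],m[0,0])))"
```

```text
t 21.2333 p [ 0.5636 -0.1141  0.1373] F [ 0.23 -0.55 -4.3 ] w 0.0301
[[ 0.171  0.985 -0.   ]
 [ 0.985 -0.171 -0.001]
 [-0.001  0.    -1.   ]]
q [ 0.46  0.48 -0.48  1.87  0.29  0.86 -0.33]
[0.78680447 0.04626782 0.11499646] 80.14064376682299
```

>>> send_rows:
  deltas:
    - [0.1,0.1,0.005,0,0,0,0]
    - [0.1,0.3,0.02,0,0,0,0]
    - [0.1,0.5,0.03,0,0,0,0]
    - [0.1,0.7,0.04,0,0,0,0]
    - [0.1,0.787,0.046,0,0,0,0]
    - [0.1,0.787,0.046,0.05,0,0,0]
    - [0.1,0.787,0.046,0.11,0,0,0]
    - [0.1,0.787,0.046,0.11,0,0,0]
    - [0.1,0.787,0.046,0.11,0,0,0]

```text
clock: 21.98
tcp_pos: [0.59, -0.0021, 0.1195]
orientation: [-2.411, -2.014, 0.005]
contact_force: [0.1, 0.2, -3.1]
grip_width: 0.0298
```

```bash
python3 -c "
from h import *
import pickle
f=grab('wrist','w7.png');o,p,m=st();pickle.dump((f,p,m),open('w7.pkl','wb'))"
```

```text
t 22.0333 p [ 0.5905 -0.0017  0.1201] F [ 0.96 -0.25 -3.49] w 0.0303
[[ 0.178  0.984 -0.002]
 [ 0.984 -0.178 -0.001]
 [-0.001 -0.001 -1.   ]]
q [ 0.27  0.53 -0.48  1.84  0.32  0.85 -0.55]
```

View pics/w7.png

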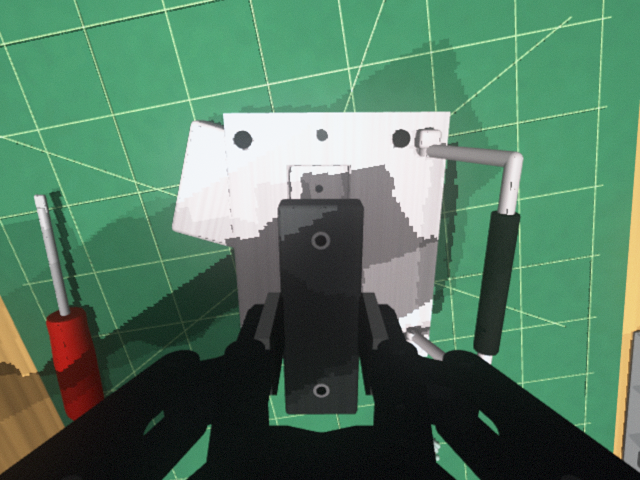

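Picture 10: weight level in the grip, screws at (320.5,240),(321,391); pocket's far-y edge from (289,166) to (350,165); leg still open at the right.

```bash
python3 -c "
from h import *
import pickle
f,p,m=pickle.load(open('w7.pkl','rb'))
S=onz(f,[(320.5,240),(321,391)],p[2]-.0022);e=S[0]-S[1];print('screw span',np.linalg.norm(e),'long',np.degrees(np.arctan2(e[1],e[0])));W=S.mean(0);print('W',W)
E=onz(f,[(289,166),(350,165)],.035);x=E[1]-E[0];print('w',np.linalg.norm(x),np.degrees(np.arctan2(x[1],x[0])))
a=np.radians(-10.1);x=np.array([np.cos(a),np.sin(a),0]);y=np.array([-x[1],x[0],0]);P1=E.mean(0)-.049*y
Cc=onz(f,[(224,113),(449,112)],.035);c=Cc[1]-Cc[0];P2=Cc.mean(0)-.078*y-.01*x
print('pocket',P1,P2,'case edge',np.linalg.norm(c),np.degrees(np.arctan2(c[1],c[0])))
P=np.array([.5907,.0012,0])
for T in (P1,P2,P):print('shift/150 tool',(m.T@(T-W)/.15)[:2])
"
```

```text
screw span 0.06828373499575655 long 79.94078459154608
W [ 0.59080742 -0.00179168  0.11793523]
w 0.03476470856655706 -9.271976760081024
pocket [0.59035567 0.00090592 0.035     ] [0.58960653 0.00065134 0.035     ] case edge 0.12288808136054534 -9.985392151801143
shift/150 tool [ 0.01787263 -0.00544195]
shift/150 tool [ 0.01531313 -0.0100541 ]
shift/150 tool [ 0.02051138 -0.00322657]
```

>>> send_rows:
  deltas:
    - [0.1,0.018,-0.006,0.06,0,0,0]
    - [0.1,0.018,-0.006,0.13,0,0,0]
    - [0.1,0.018,-0.006,0.2,0,0,0]
    - [0.1,0.018,-0.006,0.27,0,0,0]
    - [0.1,0.018,-0.006,0.31,0,0,0]
    - [0.1,0.018,-0.006,0.333,0,0,0]
    - [0.1,0.018,-0.006,0.333,0,0,0]
    - [0.1,0.018,-0.006,0.333,0,0,0]
    - [0.1,0.018,-0.006,0.333,0,0,0]
    - [0.1,0.018,-0.006,0.333,0,0,0]
    - [0.1,0.018,-0.006,0.333,0,0,0]

```text
clock: 22.95
tcp_pos: [0.591, 0.0034, 0.0714]
orientation: [2.409, 2.016, 0.001]
contact_force: [0.5, -0.1, -2.8]
grip_width: 0.0302
```

```bash
python3 -c "
from h import *
import pickle
f=grab('wrist','w8.png');g=grab('scene');o,p,m=st();pickle.dump((f,p,m),open('w8.pkl','wb'))
print(np.abs(o['qvel']).max())
a=np.array(f['pixels'])[:,:,::-1];b=cv2.resize(np.array(g['pixels'])[150:350,170:460,::-1],None,fx=1.6,fy=1.6)
c=np.zeros((480,640+0,3),np.uint8)
c=np.hstack([cv2.resize(a[100:460,100:560],(460,360)),cv2.resize(b,(340,234*1))[:0].reshape(0,340,3) if 0 else np.vstack([cv2.resize(b,(340,234)),np.zeros((126,340,3),np.uint8)])])
cv2.imwrite('pics/fin.png',c)"
```

```text
t 23.05 p [0.5908 0.0034 0.0712] F [ 0.71  0.39 -3.53] w 0.0303
[[ 0.176  0.984  0.001]
 [ 0.984 -0.176 -0.   ]
 [ 0.     0.001 -1.   ]]
q [ 0.23  0.59 -0.46  1.87  0.36  0.76 -0.6 ]
0.0029975591334512287
```

View pics/fin.png

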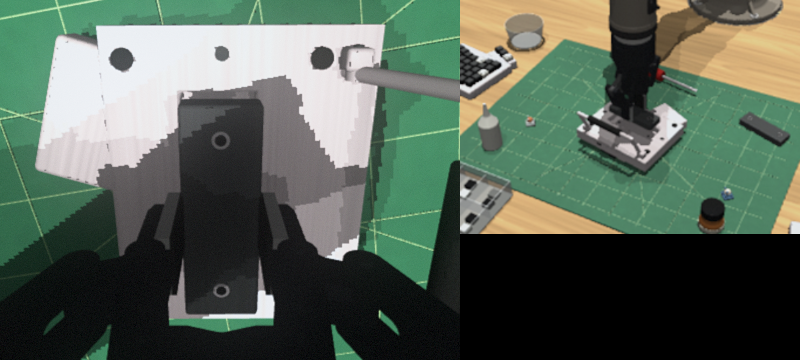

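Picture 11: weight over the pocket, screws at full-frame (320.5,241),(321,391), case corners (196,126),(484,125); leg open and the left weight flat on the mat. Rechecking the centring numbers.

```bash
python3 -c "
from h import *
import pickle
f,p,m=pickle.load(open('w8.pkl','rb'))
S=onz(f,[(320.5,241),(321,391)],p[2]-.0022);e=S[0]-S[1];W=S.mean(0);print('W',W,np.degrees(np.arctan2(e[1],e[0])))
a=np.radians(-10.1);x=np.array([np.cos(a),np.sin(a),0]);y=np.array([-x[1],x[0],0])
Cc=onz(f,[(196,126),(484,125)],.035);c=Cc[1]-Cc[0];print(np.linalg.norm(c));P2=Cc.mean(0)-.078*y-.01*x
h=onz(f,[(222,158)],.035);print(h)
P=np.array([.5905,.001,0])
for T in (P2,P):print(T,'shift/150 tool',(m.T@(T-W)/.15)[:2])
"
```

```text
W [0.59170707 0.0031421  0.06899339] 80.05892296199605
0.12361532062713898
[[0.55965537 0.07121674 0.035     ]]
[0.58946432 0.00059906 0.035     ] shift/150 tool [-0.01932866 -0.0118751 ]
[0.5905 0.001  0.    ] shift/150 tool [-0.01548966 -0.00569499]
```

Shift by about −2.4 mm and −1.2 mm, and 1 mm down.

>>> send_rows:
  deltas:
    - [0.1,-0.016,-0.008,0.005,0,0,0]
    - [0.1,-0.016,-0.008,0.007,0,0,0]
    - [0.1,-0.016,-0.008,0.007,0,0,0]
    - [0.1,-0.016,-0.008,0.007,0,0,0]
    - [0.1,-0.016,-0.008,0.007,0,0,0]
    - [0.1,-0.016,-0.008,0.007,0,0,0]
    - [0.1,-0.016,-0.008,0.007,0,0,0]
    - [0.1,-0.016,-0.008,0.007,0,0,0]

```text
clock: 23.72
tcp_pos: [0.589, 0.0013, 0.0698]
orientation: [2.409, 2.017, 0.0]
contact_force: [0.2, -0.3, -3.9]
grip_width: 0.0301
```

```bash
python3 fz.py
```

```text
t 23.7167 p [0.589  0.0013 0.0698] F [ 0.22 -0.3  -3.92] w 0.0301
[[ 0.176  0.984  0.   ]
 [ 0.984 -0.176 -0.   ]
 [ 0.     0.    -1.   ]]
q [ 0.24  0.59 -0.46  1.87  0.37  0.76 -0.6 ]
[-0.26 -0.18 -3.13] [0.44 0.32 0.42]
```

```bash
python3 -c "
from h import *
print(r.hand_in());st()"
```

```text
the job is handed in; nothing more can be done
None
the job is handed in; nothing more can be done
```

The job is handed in with the heavier weight held over the pocket. The robot clock read about 24 s of the allowed 72 s, and I viewed 11 pictures.

- **Leg:** I gripped it by its rubber sleeve and swung it open. Seen from the wrist camera, the bar was where a 2.0 rad (fully open) leg should be, and it still looked open in the last view.
- **Weights:** The right one pulled about 3.2 N (roughly 0.33 kg, so brass). The left one pulled about 0.9 N (aluminium). The left one is back flat on the mat, within a few millimetres of where it was.
- **Final hold:** The brass weight's underside is about 20 mm above the case. By wrist view and TCP readings it is level, within about 0.2° of the pocket's length and about 1 mm of its centre. The arm's joints were nearly still.

**Checks that disagreed:**
- My two estimates of the pocket centre differed by about 1 mm.
- A check at the final height showed the weight 2–3 mm off centre. I corrected it and confirmed it only from the tool position, not with another picture.
- I saw nothing else on the desk moved, but I did not measure that at the end. After hand-in the robot gave no further state.

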